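# Turn the tube rotator until the 50 mL tube stands cap-up

### The arm

A 7-joint arm with a two-finger parallel gripper is mounted at the origin on the work surface. World frame = base frame: x ahead of the robot, y to its left, z up, the work surface at z = 0. Lengths are in m, angles in rad, forces in N, time in s.
With the tool pointing down it reaches from about 0.4 to 0.85 m from the base axis. Payload 10.4 kg.
Tool frame: the origin (TCP) lies between the finger pads; the fingertips stand 22 mm ahead of it and the grasp point (between the pads) lies 3 mm ahead of it (r.nose_length is the distance from the TCP to the fingertips, in m); z points along the fingers, y is the line along which they close (so a half turn about z gives the same grasp; the last joint's range is limited). The gripper opens to 87 mm and grips with 3 to 60 N. Pads are 19 mm wide; open, the fingers measure 117 mm over their backs; the gripper's body (75 mm by 190 mm) begins 51 mm behind the grasp point.
Start: joints at [-1.192, 0.332, -0.065, 1.46, 0.022, 1.35, -0.088], TCP at [0.244, 0.575, 0.245] pointing down, gripper open.
Joint ranges: [-2.6, 2.6], [-0.5, 2.12], [-1.47, 1.34], [0.16, 2.42], [-1.27, 4.41], [0.06, 2.06], [-2.6, 2.6]. Speed limits (rad/s): [2.22, 2.22, 2.79, 2.79, 3.14, 3.14, 3.14].

### API

Orientations are given as a unit quaternion [x, y, z, w].
In Python, from bench import readout, cams, r gives the robot as it stands. The module is installed in compiled form; this text tells all that it offers.
- The arm moves only by the tool step_arm, never from a script. Its argument "deltas" is a list that holds one entry, the list of rows, each a list of 7 numbers: the turn, a rotation vector about the tool's x, y, z in rad, then the shift along the tool's x, y, z in m, then the opening in per cent of the stroke, from 0 (shut) to 100 (fully open). A call has 1 to 20 rows; each row is the pose to reach, as a shift and turn from the pose commanded when the call began, along the tool's axes at that moment; what a row does not reach only later rows make up. A row lasts 1/8 s, in which the tool goes at most 62.5 mm and 10.7 degrees, less where a joint would pass 70% of its speed; a pose out of reach is approached as far as the arm can. A call with a gripper value outside its range is refused whole. The fingers move at their own pace and stop on an object; "squeeze" is the grip in N (left out, the last holds). Time passes only in rows, so rows that repeat a pose let the fingers close. It gives the time, the measured TCP pose, the force, the opening and the grip force at its end, in the units of the state.
- readout.read_state(): the state, without advancing time (a new reading comes with each control period).
- cams.camera(name): name is "side" or "top" or "wrist"; returns a dict with "img" (400x640x3 uint8, red, green, blue), "fx", "fy", "cx", "cy" (pixels), "origin" and "rotation" of the camera in the world; the wrist camera has in their place "T_tool_cam" (4x4, takes a point from camera to tool coordinates, whose origin is the TCP and whose axes are the flange's). Camera axes: x right, y up, looking along -z (the intrinsics and any distortion apply to the point x, -y, -z); pixel columns grow to the right and rows downward; lengths in m; the calibration is good to about 2 mm. A picture is of the moment at which its call begins: read the wrist's pose just before it. There is no depth.
- r.close_job(): hands the job in; it is judged then, once.
The state is a dict: "time": time; "joint_positions": joint angles; "joint_vel": joint speeds; "joint_torque": joint torques, N m; "ee_pos": TCP position; "eef_rot": TCP orientation; "ft_force": force on the tool from outside, world axes, zero at the start; "torque": the same for the moment, N m; "width": finger opening in m; "grip_force": force on a finger pad.
Only numpy, scipy, OpenCV 4.12 (cv2) and the standard library are available. Lean on these libraries where they do the work, as an engineer would, in place of code of your own. Each camera call takes 0.05 s, during which the arm holds its last target. There are 200 camera calls.

### The job

The tube rotator has been switched off with its wide 50 mL tube pointing the wrong way. Turn the six-spoked wheel by pushing spoke after spoke with the fingers until the wide tube points straight up with its cap on top, ready to be opened, then draw the hand clear. Only push the spokes, gently: do not grip or force the wheel, do not touch the two tubes, do not shift or lift the rotator, and leave the bottle, beaker, rack and timer where they stand.

Things in the scene. Friction and masses are not known exactly. Their poses are not given: they have to be found in the camera images.
- rotator: Bench tube rotator: white motor housing 130 x 150 mm, 190 mm high, on rubber feet, 5 kg, loose on the bench. Origin: centre of its underside. Own x is level, along the shaft from housing to wheel; y level in the wheel's plane; z up. Housing front face 60 mm ahead of the origin (shaft boss to 72 mm), wheel's plane 112 mm ahead, hub 165 mm above the bench.
- carousel (a joint): Wheel angle (rad) about the rotator's x axis. 0 or any full turn: wide tube straight up. At q the wide tube points along -sin(q) of the rotator's y and cos(q) of z: the wheel's top moves to the rotator's -y as q grows. No end stops. A slip clutch holds it where it is left: about 0.3 N m to turn, no spring, no coasting.
- hub (a point): Centre of the wheel: on the shaft axis, in the middle plane of the spokes. Hub disc of 34 mm radius, 10 mm thick. A thin stay ring (6 mm round bar at 66 mm radius) ties the spokes. There is no outer rim. Behind the spokes' rear faces are 47 mm of free space to the housing's front.
- spoke_end (a point): Middle of the free outer end of the wide tube's own spoke, 130 mm from the hub. The wheel has six such straight aluminium spokes, 60 degrees apart: 12 mm wide in the wheel's plane, 10 mm thick along the shaft (5 mm either side of the plane). White clips on their front, up to 37 mm wide, stand 5 to 33 mm ahead of the plane, 80 to 100 mm from the hub; four are empty.
- tube_wide: The wide 50 mL tube: 29 mm in diameter, 115 mm long, pointed at one end, screw cap 34 mm in diameter and 13 mm long at the other. Clipped along one spoke on the wheel's front (away from the housing), cap outward, its axis 24.5 mm ahead of the wheel's plane (cap's rear side 7.5 mm ahead). Origin: pointed end, 22 mm from the hub's axis; own z runs to the cap.
- wide_cap (a point): Centre of the top of the wide tube's cap, 137 mm from the hub's axis.
- tube_slim: The slim 15 mL tube, 17 mm in diameter and 120 mm long with a 21 mm screw cap, clipped in the same way to the opposite spoke, its axis 18.5 mm ahead of the wheel's plane, cap outward (8 mm ahead of the wheel's plane, outer end 140 mm from the hub's axis). Origin: the pointed end, 20 mm from the hub's axis; own z to the cap.
- reagent_bottle: White plastic bottle, 66 mm in diameter, 135 mm high, standing loose. Origin: centre of its underside.
- beaker: Glass beaker, 68 mm in diameter, 85 mm high, standing loose. Origin: centre of its underside.
- tube_rack: Low blue microtube rack, 106 x 76 x 40 mm, standing loose. Origin: centre of its underside.
- timer: Small flat yellow bench timer, 55 x 65 x 18 mm, lying loose. Origin: centre of its underside.

How it is judged:
By the outcome, as a careful person would: the job done as asked, in the order asked, and still so for the second after the job is handed in, with the robot touching nothing.
It also fails if it takes over 58 s, if anything falls off the work surface, if the arm or the gripper's body presses on something with over 40 N, if the wrist force passes 120 N, or if a joint passes its speed limit or range.

## Working session

There is one attempt and no reset: what is moved stays moved. The work goes in short steps, Python scripts to look and compute and a tool call to move; the robot and the scene stay as the last step left them, time stands still between calls to the robot, and variables do not carry over. Pictures are saved under pics/ and viewed, at most 10 in all, crops included, and the job is handed in when it is done.

Besides the shell and the picture viewer there is one more tool, called after "Emit:" by a JSON object that holds its "fn" and its "kwargs", one argument or row to a line. step_arm: Moves the arm, as the interface text tells. Its arguments: {"type":"object","properties":{"deltas":{"type":"array"},"squeeze":{"type":"number"}},"required":["deltas"]}

```bash
mkdir -p pics; python3 - <<'E'
from bench import readout, cams, r
import cv2,numpy as np
s=readout.read_state();print({k:np.round(v,3).tolist() for k,v in s.items()})
for n in("side","top"):
    c=cams.camera(n);cv2.imwrite(f"pics/{n}0.png",c["img"][:,:,::-1])
    print(n,{k:np.round(v,4).tolist() for k,v in c.items() if k!="img"})
c=cams.camera("wrist");print({k:np.round(v,4).tolist() for k,v in c.items() if k!="img"}, r.nose_length)
E
```

```text
{'time': 0.0, 'joint_positions': [-1.192, 0.333, -0.065, 1.461, 0.022, 1.35, -0.088], 'joint_vel': [0.0, 0.0, 0.002, -0.0, 0.0, 0.001, 0.0], 'joint_torque': [-0.0, -62.324, 0.024, -38.991, -0.061, 0.04, 0.0], 'ee_pos': [0.244, 0.575, 0.244], 'eef_rot': [0.2, 0.98, -0.001, -0.0], 'ft_force': [-0.557, 0.711, -0.283], 'torque': [0.03, -0.02, -0.023], 'grip_force': 0.0, 'width': 0.087}
side {'fx': 362.8017, 'fy': 362.8017, 'cx': 322.3945, 'cy': 199.5963, 'origin': [0.2012, -0.5717, 0.8037], 'rotation': [0.4063, -0.1091, -0.2532, 0.8712]}
top {'fx': 463.04, 'fy': 463.04, 'cx': 327.2977, 'cy': 200.7556, 'origin': [0.3554, 0.0347, 1.5389], 'rotation': [0.0613, -0.0591, -0.6955, 0.7135]}
{'fx': 303.3849, 'fy': 303.3849, 'cx': 317.1241, 'cy': 200.8042, 'T_tool_cam': [[-0.0006, 0.9671, 0.2545, 0.0701], [1.0, 0.0006, -0.0002, 0.0006], [-0.0003, 0.2545, -0.9671, -0.1401], [0.0, 0.0, 0.0, 1.0]]} 0.022
```

```bash
ls
```

```text
pics
```

View pics/side0.png

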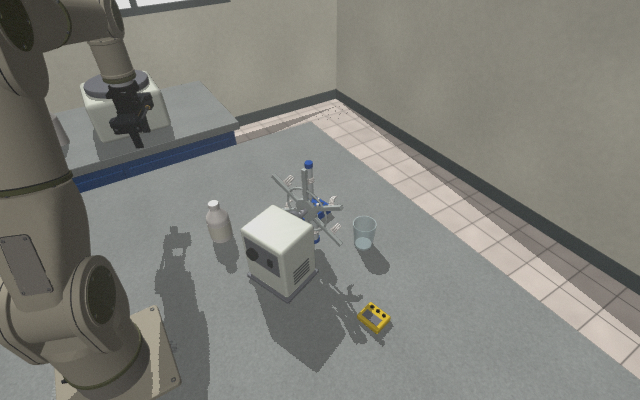

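View pics/top0.png

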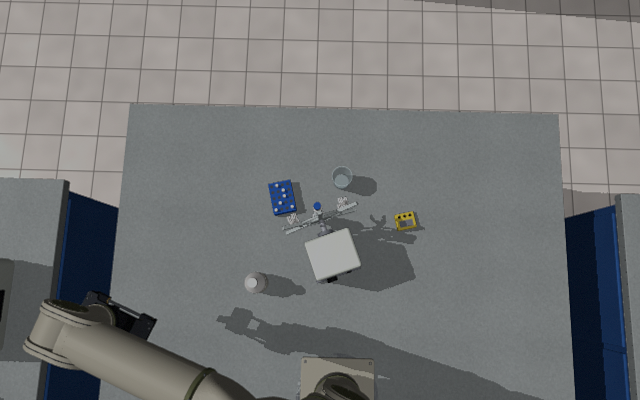

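The side view shows the housing at about (278,250), the wheel behind it with a blue cap up at (308,163), and a second blue patch at (317,240). The top view shows the housing roof at (333,254), the wheel along (283,232)-(357,204), the rack at (283,198), the beaker at (342,178), the timer at (405,221) and the bottle at (255,283).

```bash
cat > h.py <<'E'
import numpy as np,cv2
from scipy.spatial.transform import Rotation as R
from bench import readout,cams,r
def cam(n):
    s=readout.read_state();c=cams.camera(n)
    if n=="wrist":
        Rt=R.from_quat(s["eef_rot"]).as_matrix();T=np.array(c["T_tool_cam"])
        c["o"]=Rt@T[:3,3]+s["ee_pos"];c["M"]=Rt@T[:3,:3]
    else: c["o"]=np.array(c["origin"]);c["M"]=R.from_quat(c["rotation"]).as_matrix() if np.size(c["rotation"])==4 else np.array(c["rotation"])
    return c
def ray(c,u,v):
    return c["M"]@np.array([(u-c["cx"])/c["fx"],-(v-c["cy"])/c["fy"],-1.])
def onz(c,u,v,z):
    d=ray(c,u,v);return c["o"]+d*(z-c["o"][2])/d[2]
def onplane(c,u,v,p,n):
    d=ray(c,u,v);return c["o"]+d*((p-c["o"])@n)/(d@n)
def proj(c,p):
    q=(np.asarray(p)-c["o"])@c["M"];return np.array([c["cx"]-c["fx"]*q[0]/q[2],c["cy"]+c["fy"]*q[1]/q[2]])
E
python3 - <<'E'
from h import *
t=cam("top");s=cam("side")
a=cv2.resize(s["img"][145:300,180:420],None,fx=3.3,fy=3.3,interpolation=cv2.INTER_CUBIC)
b=cv2.resize(t["img"][160:300,230:430],None,fx=4,fy=4,interpolation=cv2.INTER_CUBIC)
cv2.imwrite("pics/sc.png",a[:,:,::-1]);cv2.imwrite("pics/tc.png",b[:,:,::-1])
E
```

```text
(no output)
```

View pics/sc.png

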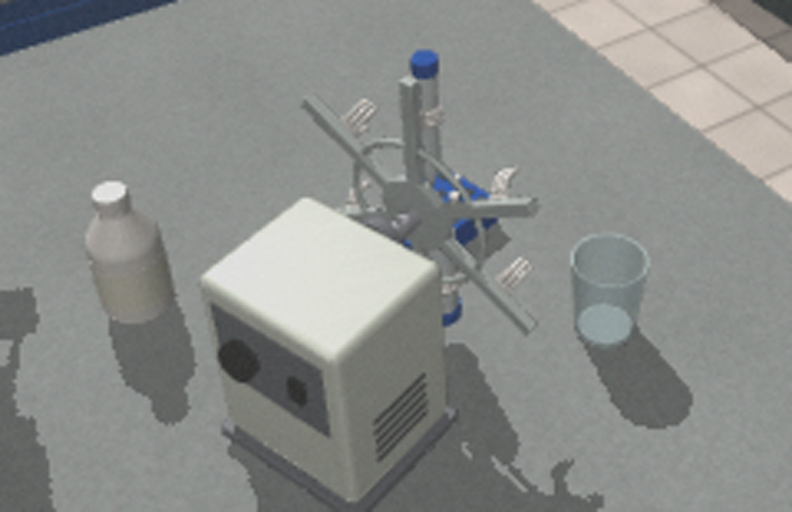

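View pics/tc.png

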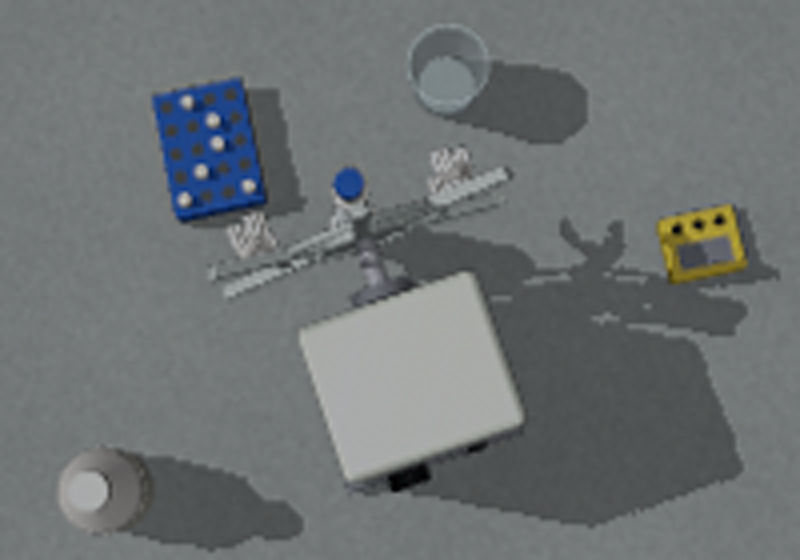

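The crops show the slim blue-capped tube nearly straight up (side crop (425,62)) and the wide tube pointing down behind the housing, its cap at (450,312). The housing roof's corners in the top crop are about (300,335), (468,273), (523,418) and (353,483). About half a turn is needed.

```bash
cat > m1.py <<'E'
from h import *
t=cam("top");s=cam("side")
def tri(p1,p2):
    d1=ray(t,*p1);d2=ray(s,*p2);d1/=np.linalg.norm(d1);d2/=np.linalg.norm(d2)
    k=np.linalg.lstsq(np.c_[d1,-d2],s["o"]-t["o"],rcond=None)[0]
    a=t["o"]+k[0]*d1;b=s["o"]+k[1]*d2;return (a+b)/2,np.linalg.norm(a-b)
hsv=cv2.cvtColor(t["img"],cv2.COLOR_RGB2HSV)
m=((hsv[...,2]>175)&(hsv[...,1]<40)).astype(np.uint8);m[:160]=0;m[300:]=0;m[:,:290]=0;m[:,400:]=0
n,l,st,ce=cv2.connectedComponentsWithStats(m);i=1+np.argmax(st[1:,4])
cnt=max(cv2.findContours((l==i).astype(np.uint8),0,2)[0],key=cv2.contourArea)
pts=np.array([onz(t,*p[0],.19)[:2] for p in cnt])
c,sz,ang=cv2.minAreaRect((pts*1000).astype(np.float32));print("roof",c,sz,ang)
print("slim cap top tri",tri((230+348/4,160+184/4),(180+424/3.3,145+60/3.3)))
# sanity tri of roof corners
for a,b in[((300,335),(302,200)),((468,273),(436,264)),((523,418),(335,360)),((353,483),(205,278))]:
    print(tri((230+a[0]/4,160+a[1]/4),(180+b[0]/3.3,145+b[1]/3.3)))
for nme,p,z in[("rack",(210,150),.04),("beaker",(446,85),.0),("timer",(703,243),.018),("bottle",(92,490),.135)]:
    print(nme,onz(t,230+p[0]/4,160+p[1]/4,z))
E
python3 m1.py
```

```text
roof (569.1654052734375, 147.1041259765625) (2.9506242275238037, 0.0) 91.4638671875
slim cap top tri (array([0.55275913, 0.06892206, 0.30256807]), np.float64(0.000699129965294514))
(array([0.45795652, 0.10420645, 0.1852961 ]), np.float64(0.002959965885826712))
(array([ 0.50714764, -0.01767672,  0.18849984]), np.float64(0.0009623712434903653))
(array([ 0.40275561, -0.05940185,  0.18726753]), np.float64(0.0014082963545002205))
(array([0.35578675, 0.06145754, 0.1889901 ]), np.float64(0.0037686960793786124))
rack [0.62047833 0.19029899 0.04      ]
beaker [ 0.68870751 -0.00355351  0.        ]
timer [ 0.55670545 -0.21828922  0.018     ]
bottle [0.34374896 0.25764527 0.135     ]
```

```bash
cat >> h.py <<'E'
YAW=np.arctan2(.049,.122)*1.0
C=np.array([.4309,.0222])
def frame():
    X=np.array([np.cos(YAW),np.sin(YAW),0]);Y=np.array([-X[1],X[0],0]);return X,Y,np.array([0,0,1.])
def hub(): return np.r_[C,0.165]+.112*frame()[0]
def rel(p):  # world -> hub-relative rotator coords
    return np.stack(frame())@(np.asarray(p)-hub())
def delta(x,y,ztip):  # TCP at hub-relative x,y with fingertip height ztip (hub-relative)
    s=readout.read_state();Rt=R.from_quat(s["eef_rot"]).as_matrix()
    X,Y,Z=frame();Rg=np.c_[Y,X,-Z]
    tgt=hub()+x*X+y*Y+(ztip+.022)*Z
    print("rot",np.round(R.from_matrix(Rt.T@Rg).as_rotvec(),3),"shift",np.round(Rt.T@(tgt-s["ee_pos"]),4),"f",np.round(s["ft_force"],1),"t",s["time"],"rel",np.round(rel(s["ee_pos"]),4))
E
python3 - <<'E'
from h import *
X,Y,Z=frame();h=hub();print(YAW,h)
s=cam("side")
for n,p in[("TL",(308,100)),("T",(408,82)),("Rt",(533,207)),("LR",(530,328))]:
    q=rel(onplane(s,180+p[0]/3.3,145+p[1]/3.3,h,X));print(n,q,np.hypot(q[1],q[2]),np.degrees(np.arctan2(q[1],q[2])))
delta(-.0125,.045,.24)
E
```

```text
0.3819188055516519 [0.53483053 0.06394259 0.165     ]
TL [8.35925025e-17 1.06014766e-01 6.65165862e-02] 0.1251542519914236 57.89470670370653
T [ 9.08967817e-17 -6.50900447e-04  1.27915795e-01] 0.12791745069810614 -0.2915474725429291
Rt [ 6.70201936e-17 -1.12134466e-01  6.24744022e-02] 0.12836350491221968 -60.876147170365186
LR [ 5.09916927e-17 -1.12116110e-01 -6.58930254e-02] 0.13004581097684662 -120.44366071691215
rot [-0.     0.     0.787] shift [-0.4266 -0.3339 -0.1825] f [ 0.4 -0.1  0.1] t 0.4 rel [-0.079   0.5827  0.0795]
```

Emit:
{"fn": "step_arm", "kwargs": {
  "deltas": [
    [[0,0,0.05,0,0,-0.06,0],[0,0,0.12,-0.02,-0.015,-0.12,0],[0,0,0.2,-0.06,-0.045,-0.18,0],[0,0,0.3,-0.1,-0.08,-0.18,0],[0,0,0.38,-0.14,-0.11,-0.18,0],[0,0,0.46,-0.18,-0.14,-0.18,0],[0,0,0.54,-0.22,-0.17,-0.18,0],[0,0,0.62,-0.26,-0.2,-0.18,0],[0,0,0.7,-0.3,-0.23,-0.18,0],[0,0,0.787,-0.34,-0.265,-0.18,0],[0,0,0.787,-0.38,-0.3,-0.18,0],[0,0,0.787,-0.41,-0.32,-0.18,0],[0,0,0.787,-0.427,-0.334,-0.182,0],[0,0,0.787,-0.427,-0.334,-0.182,0],[0,0,0.787,-0.427,-0.334,-0.182,0]]
  ]
}}

```text
time: 2.28
ee_pos: [0.5064, 0.1019, 0.4265]
eef_rot: [0.56, 0.829, 0.0, -0.0]
ft_force: [-0.1, 0.6, -1.0]
width: 0.0006
grip_force: 0.0
```

```bash
python3 - <<'E'
from h import *
c=cam("wrist");cv2.imwrite("pics/w1.png",c["img"][:,:,::-1])
np.savez("w1.npz",**{k:c[k] for k in("o","M","fx","fy","cx","cy","img")})
delta(-.0125,.045,.24)
X,Y,Z=frame();h=hub()
print("pred spoke top",[proj(c,h+.13*Z+a*X) for a in(-.005,.005)], "slim",proj(c,h+.14*Z+.0185*X),"60",proj(c,h+.13*(np.sin(np.pi/3)*Y+.5*Z)))
E
```

```text
rot [-0.    -0.     0.002] shift [-0.001  -0.0003 -0.0005] f [-0.4  0.2  0.3] t 2.325 rel [-0.0122  0.046   0.2615]
pred spoke top [array([324.66232045, 245.72257057]), array([335.0447319 , 245.72774485])] slim [350.15568844 249.99844043] 60 [328.57004702 124.48976098]
```

View pics/w1.png

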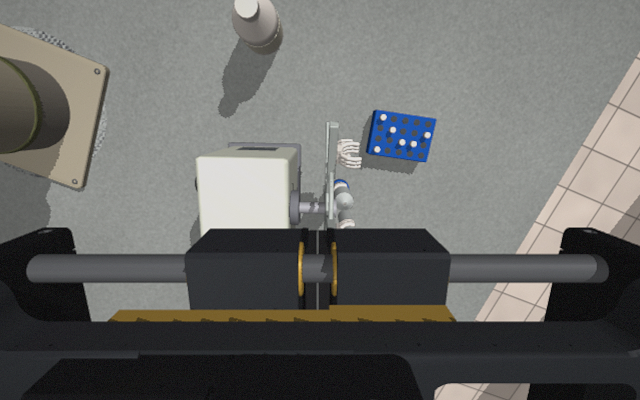

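The wrist picture shows the +60° spoke end at about (332,124), against a predicted (328.6,124.5), with the housing on the left, the slim cap near (342,186) and the gripper's own blocks below. The wheel's plane may lie some 3 mm further forward, so I will check it with the other views.

```bash
python3 - <<'E'
from h import *
X,Y,Z=frame();h=hub();w=dict(np.load("w1.npz"));t=cam("top")
print(w["img"][128:134:2,318:346].sum(2)//3)
def fit(c,box,z0):
    pass
e=h+.13*(np.sin(np.pi/3)*Y+.5*Z);e2=h+.13*(-np.sin(np.pi/3)*Y+.5*Z)
print("top pred",proj(t,e),proj(t,e2),"top spoke",proj(t,h+.13*Z))
g=t["img"].mean(2).astype(int)
print("col286 rows222-238",g[222:240,286],"pred row",proj(t,h+.12*(np.sin(np.pi/3)*Y+.5*Z)))
print("col352",g[196:214,352])
big=cv2.resize(t["img"][190:250,270:370],None,fx=7,fy=7,interpolation=cv2.INTER_CUBIC)
for p in(e,e2,h+.13*Z,h+.13*Z-.005*X):
    q=(proj(t,p)-[270,190]+.5)*7;cv2.circle(big,tuple(int(a) for a in q),3,(255,0,0),-1)
cv2.imwrite("pics/tc2.png",big[:,:,::-1])
E
```

```text
[[150 146 150 149 150 153 151 128 142 198 180 123 130 145 142 146 146 146
  147 149 145 141 145 142 142 141 144 146]
 [146 144 148 149 144 148 151 132 144 205 174 107 132 144 139 142 141 142
  142 139 139 147 142 139 137 142 144 149]
 [150 149 147 142 142 145 149 133 144 205 177 105 132 142 140 141 144 142
  141 140 141 150 152 146 146 148 150 148]]
top pred [281.86445632 230.11584993] [355.94890444 202.81219951] top spoke [318.64965851 213.12782498]
col286 rows222-238 [128 128 127 131 133 134 133 133 132 133 132 132 131 132 132 131 130 129] pred row [284.9018331  229.24776175]
col352 [117 114 118 122 121 119 114 158 161 158 107 108 101 110 116  97 102 115]
```

View pics/tc2.png

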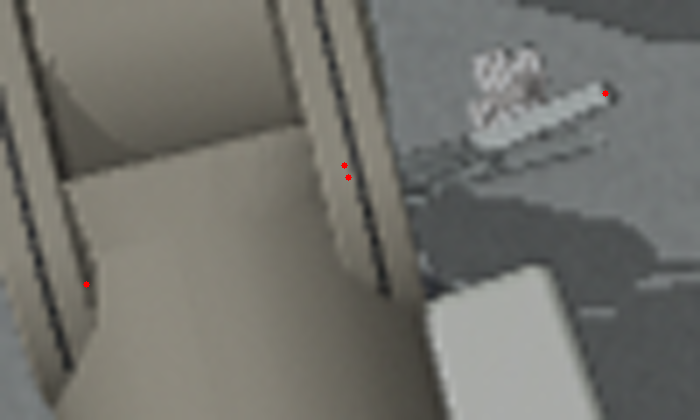

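The crop shows that the arm hides the left part. The -60° spoke's end at about (357,203) agrees with the prediction to within 1 px. I will measure the visible spoke edges in the wrist image numerically.

```bash
python3 - <<'E'
from h import *
X,Y,Z=frame();h=hub();w=dict(np.load("w1.npz"));g=w["img"].mean(2).astype(int)
for v in(120,122,124,126,128,136,145,150):
    # param along spoke for the row
    print(v,g[v,316:350])
for k in(.13,.125,.12,.11,.1):
    print(k,[np.round(proj(w,h+k*(np.sin(np.pi/3)*Y+.5*Z)+.006*(-.5*Y+.866*Z)+a*X),1).tolist() for a in(-.005,.005)])
print("housing front top edge",proj(w,h+Z*.02-.052*X+.04*Y),g[170,285:315])
E
```

```text
120 [149 152 152 154 153 150 145 146 146 149 151 152 149 145 146 147 145 148
 149 146 143 144 146 147 146 147 147 144 140 145 145 147 149 149]
122 [147 148 147 147 145 147 150 151 148 137 150 188 181 156 160 176 172 170
 167 164 163 156 143 148 143 145 147 144 144 147 146 142 139 142]
124 [150 149 146 145 146 148 148 151 148 130 141 197 190 157 154 172 170 172
 173 176 180 182 169 147 144 142 144 148 152 147 144 145 146 148]
126 [148 149 152 152 150 144 146 146 145 124 142 197 179 136 173 199 196 197
 198 195 195 193 166 132 143 143 141 142 146 147 148 148 144 141]
128 [147 147 150 146 150 149 150 153 151 128 142 198 180 123 130 145 142 146
 146 146 147 149 145 141 145 142 142 141 144 146 149 152 143 137]
136 [148 148 151 148 146 148 146 144 149 131 149 206 174 104 139 141 140 143
 143 142 141 134 132 143 144 148 150 146 144 142 144 144 146 143]
145 [148 149 153 152 145 146 143 140 140 132 159 189 122 125 143 139 141 142
 142 140 143 171 205 202 196 197 215 221 223 217 202 183 172 164]
150 [151 150 154 152 151 152 153 152 147 138 161 180 109 133 141 141 143 142
 142 139 141 176 212 209 210 197 175 186 171 141 170 207 206 206]
0.13 [[324.0, 127.5], [333.4, 127.5]]
0.125 [[323.9, 131.6], [333.2, 131.6]]
0.12 [[323.9, 135.6], [333.1, 135.6]]
0.11 [[323.7, 143.3], [332.7, 143.3]]
0.1 [[323.6, 150.8], [332.4, 150.8]]
housing front top edge [286.0907745 182.5483898] [203 197 183 151 125 115 116 115 117 113 115 113 125 119  73 107 153 147
 147 145 146 146 146 150 154 152 142 140 143 145]
```

```bash
cat >> h.py <<'E'
YAW-=.022
C=C+.0025*frame()[0][:2]-(.112*(-.022))*frame()[1][:2]  # keep hub lateral place
E
python3 - <<'E'
from h import *
print(hub(),YAW);delta(-.012,.028,.112)
E
```

```text
[0.53719564 0.06483282 0.165     ] 0.3599188055516519
rot [-0.    -0.     0.024] shift [-0.0178  0.0033  0.1275] f [0.4 0.2 0.4] t 2.375 rel [-0.0157  0.0457  0.2615]
```

Emit:
{"fn": "step_arm", "kwargs": {
  "deltas": [
    [[0,0,0.024,-0.018,0.0033,0.03,0],[0,0,0.024,-0.018,0.0033,0.06,0],[0,0,0.024,-0.018,0.0033,0.085,0],[0,0,0.024,-0.018,0.0033,0.105,0],[0,0,0.024,-0.018,0.0033,0.12,0],[0,0,0.024,-0.018,0.0033,0.1275,0],[0,0,0.024,-0.018,0.0033,0.1275,0],[0,0,0.024,-0.018,0.0033,0.1275,0]]
  ]
}}

```text
time: 3.38
ee_pos: [0.5169, 0.0855, 0.2998]
eef_rot: [0.57, 0.822, 0.0, 0.0]
ft_force: [-0.9, 0.0, 0.2]
width: -0.0
grip_force: 0.0
```

```bash
python3 - <<'E'
from h import *
delta(-.012,.0155,.112)
s=cam("side");a=cv2.resize(s["img"][110:260,230:400],None,fx=4,fy=4,interpolation=cv2.INTER_CUBIC);cv2.imwrite("pics/s2.png",a[:,:,::-1])
E
```

```text
rot [ 0.001 -0.    -0.002] shift [-0.011  -0.0002  0.0008] f [-0.9  0.   0.2] t 3.375 rel [-0.0117  0.0265  0.1348]
```

View pics/s2.png

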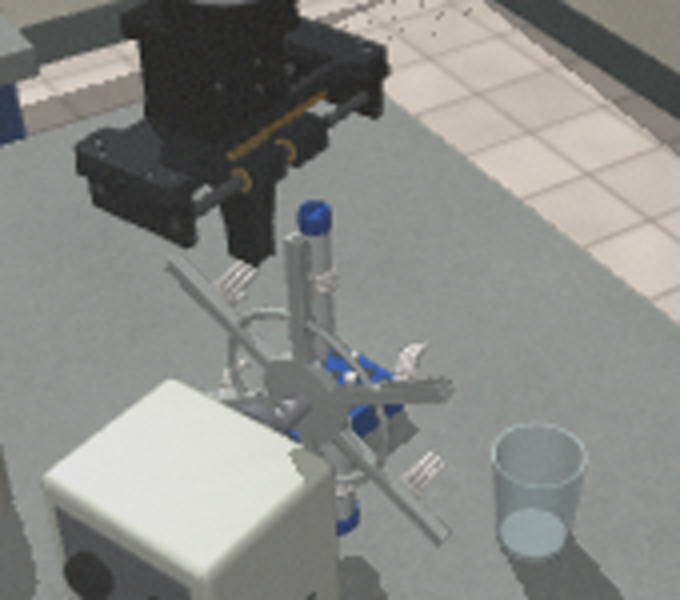

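The side crop shows the closed fingers, tip near (250,262), beside the upright spoke (295,240), on its +y side and behind the tube. The tip is clear of the clips and the cap. Next comes a first gentle push.

Emit:
{"fn": "step_arm", "kwargs": {
  "deltas": [
    [[0,0,0,-0.006,0,0,0],[0,0,0,-0.012,0,0,0],[0,0,0,-0.018,0,0.0005,0],[0,0,0,-0.025,0,0.001,0],[0,0,0,-0.033,0,0.0015,0],[0,0,0,-0.04,0,0.0025,0],[0,0,0,-0.04,0,0.0025,0]]
  ]
}}

```text
time: 4.3
ee_pos: [0.5307, 0.047, 0.2963]
eef_rot: [0.57, 0.821, -0.0, 0.0]
ft_force: [-0.1, 0.8, 0.0]
width: -0.0
grip_force: 0.2
```

```bash
cat > ang.py <<'E'
from h import *
import sys
# spoke angle from side view: bright/grey ends are hand-clicked elsewhere; here blue caps by colour
def caps(n):
    c=cam(n);hsv=cv2.cvtColor(c["img"],cv2.COLOR_RGB2HSV)
    m=cv2.inRange(hsv,(105,120,40),(130,255,255))
    k,l,st,ce=cv2.connectedComponentsWithStats(m);h=hub();X=frame()[0]
    for i in range(1,k):
        if st[i,4]>6:
            q=[rel(onplane(c,*ce[i],h+d*X,X)) for d in(.0185,.0245)]
            print(n,np.round(ce[i],1),st[i,4],[(round(float(np.hypot(a[1],a[2])),4),round(float(np.degrees(np.arctan2(-a[1],a[2]))),1)) for a in q])
caps("side");caps("top");delta(-.012,.025,.112)
E
python3 ang.py
```

```text
side [141.9 164.3] 38 [(1.0007, -105.2), (1.0182, -105.5)]
side [320.2 171. ] 53 [(0.1315, 15.4), (0.125, 13.9)]
side [115.8 172.1] 21 [(1.4045, -109.1), (1.4268, -109.3)]
side [ 74.7 185.8] 444 [(2.5175, -113.5), (2.552, -113.6)]
side [325.6 205.7] 50 [(0.0554, 64.8), (0.0485, 69.6)]
side [315.  201.3] 7 [(0.0258, 36.0), (0.0174, 35.6)]
side [319.1 208. ] 13 [(0.0285, 81.6), (0.0235, 96.5)]
side [318.5 218.1] 11 [(0.0422, 143.6), (0.0459, 153.9)]
top [281.8 197.3] 571 [(0.3986, -10.3), (0.3698, -11.3)]
top [ 77.4 198.4] 37 [(0.8555, -20.5), (0.8422, -21.4)]
top [ 83.2 269.8] 4993 [(0.637, -57.7), (0.6341, -60.8)]
top [610.5 301.4] 4373 [(2.2703, -12.7), (2.2981, -12.9)]
top [ 73.9 366.9] 2291 [(38.134, -150.0), (39.3173, -150.0)]
top [ 75.  398.6] 7 [(5.3766, 21.9), (5.5005, 22.1)]
rot [-0.001  0.001 -0.003] shift [ 0.039   0.0003 -0.0027] f [ 0.1 -0.1  0.6] t 4.4 rel [-0.0124 -0.014   0.1313]
```

Emit:
{"fn": "step_arm", "kwargs": {
  "deltas": [
    [[0,0,0,-0.007,0,0.0015,0],[0,0,0,-0.014,0,0.0037,0],[0,0,0,-0.021,0,0.0065,0],[0,0,0,-0.0275,0,0.0095,0],[0,0,0,-0.034,0,0.013,0],[0,0,0,-0.04,0,0.017,0],[0,0,0,-0.046,0,0.0215,0],[0,0,0,-0.0517,0,0.026,0],[0,0,0,-0.057,0,0.031,0],[0,0,0,-0.0618,0,0.0365,0],[0,0,0,-0.0665,0,0.042,0],[0,0,0,-0.0707,0,0.048,0],[0,0,0,-0.0707,0,0.048,0]]
  ]
}}

```text
time: 6.02
ee_pos: [0.5549, -0.0198, 0.2478]
eef_rot: [0.571, 0.821, -0.001, -0.0]
ft_force: [-3.2, -3.3, -2.4]
width: 0.0004
grip_force: 1.9
```

```bash
python3 ang.py | egrep "side \[3|rel"
```

```text
side [346.1 202.4] 58 [(0.1307, 59.4), (0.1243, 60.9)]
side [320.4 214.3] 35 [(0.036, 117.2), (0.0359, 130.8)]
side [327.6 211.6] 8 [(0.0567, 83.5), (0.0518, 90.4)]
rot [-0.002  0.001 -0.003] shift [ 0.1101  0.0007 -0.051 ] f [-3.3 -4.2 -1.2] t 6.125 rel [-0.0131 -0.0852  0.0831]
```

Emit:
{"fn": "step_arm", "kwargs": {
  "deltas": [
    [[0,0,0,0.006,0,0,0],[0,0,0,0.008,0,-0.03,0],[0,0,0,0.01,0.001,-0.07,0],[0,0,0,0.02,0.001,-0.1,0],[0,0,0,0.05,0.001,-0.1,0],[0,0,0,0.08,0.001,-0.1,0],[0,0,0,0.105,0.001,-0.1,0],[0,0,0,0.112,0.001,-0.1,0],[0,0,0,0.112,0.001,-0.09,0],[0,0,0,0.112,0.001,-0.07,0],[0,0,0,0.112,0.001,-0.055,0],[0,0,0,0.112,0.001,-0.051,0],[0,0,0,0.112,0.001,-0.051,0]]
  ]
}}

```text
time: 7.75
ee_pos: [0.5172, 0.0866, 0.2996]
eef_rot: [0.57, 0.822, -0.0, 0.0]
ft_force: [-0.1, 0.1, 0.2]
width: 0.0004
grip_force: 0.0
```

```bash
python3 ang.py | egrep "side \[3|rel"
```

```text
side [312.8 200.1] 23 [(0.0226, 20.4), (0.0148, 10.9)]
side [346.1 202.1] 57 [(0.1313, 59.0), (0.1248, 60.5)]
side [320.3 214.3] 34 [(0.0358, 117.0), (0.0357, 130.7)]
rot [ 0.001 -0.    -0.002] shift [-0.0026 -0.0012  0.0011] f [-0.1 -0.2 -0.2] t 7.85 rel [-0.0108  0.0276  0.1351]
```

Emit:
{"fn": "step_arm", "kwargs": {
  "deltas": [
    [[0,0,0,-0.006,-0.001,0.001,0],[0,0,0,-0.012,-0.001,0.001,0],[0,0,0,-0.019,-0.001,0.001,0],[0,0,0,-0.026,-0.001,0.0015,0],[0,0,0,-0.034,-0.001,0.002,0],[0,0,0,-0.0413,-0.001,0.003,0],[0,0,0,-0.0485,-0.001,0.005,0],[0,0,0,-0.0555,-0.001,0.007,0],[0,0,0,-0.0625,-0.001,0.01,0],[0,0,0,-0.069,-0.001,0.013,0],[0,0,0,-0.0755,-0.001,0.0165,0],[0,0,0,-0.0815,-0.001,0.0205,0],[0,0,0,-0.0875,-0.001,0.025,0],[0,0,0,-0.093,-0.001,0.0296,0],[0,0,0,-0.0985,-0.001,0.035,0],[0,0,0,-0.1033,-0.001,0.04,0],[0,0,0,-0.108,-0.001,0.046,0],[0,0,0,-0.112,-0.001,0.052,0],[0,0,0,-0.112,-0.001,0.052,0]]
  ]
}}

```text
time: 10.22
ee_pos: [0.5548, -0.0197, 0.2466]
eef_rot: [0.571, 0.821, -0.001, -0.0]
ft_force: [-3.4, -2.9, -1.3]
width: 0.0002
grip_force: 2.1
```

```bash
python3 ang.py | egrep "side \[3|rel"
```

```text
side [345.6 241. ] 29 [(0.1332, 120.1), (0.1339, 123.7)]
rot [-0.002  0.001 -0.003] shift [ 0.11    0.0007 -0.0521] f [-4.8 -4.5 -1.5] t 10.325 rel [-0.0131 -0.0851  0.082 ]
```

Emit:
{"fn": "step_arm", "kwargs": {
  "deltas": [
    [[0,0,0,0.006,0,0,0],[0,0,0,0.008,0,-0.03,0],[0,0,0,0.01,0.001,-0.07,0],[0,0,0,0.02,0.001,-0.1,0],[0,0,0,0.05,0.001,-0.1,0],[0,0,0,0.08,0.001,-0.1,0],[0,0,0,0.105,0.001,-0.1,0],[0,0,0,0.112,0.001,-0.1,0],[0,0,0,0.112,0.001,-0.09,0],[0,0,0,0.112,0.001,-0.07,0],[0,0,0,0.112,0.001,-0.055,0],[0,0,0,0.112,0.001,-0.051,0],[0,0,0,0.112,0.001,-0.051,0]]
  ]
}}

```text
time: 11.95
ee_pos: [0.5172, 0.0866, 0.2986]
eef_rot: [0.57, 0.822, -0.0, -0.0]
ft_force: [-0.0, -0.4, 0.8]
width: 0.0006
grip_force: 0.0
```

```bash
python3 ang.py | egrep "side \[[23]|rel"
```

```text
side [280.2 167.5] 16 [(0.1292, -51.4), (0.1306, -55.2)]
side [312.8 200.2] 24 [(0.0222, 19.9), (0.0145, 10.1)]
side [323.3 202.1] 18 [(0.0533, 53.1), (0.0457, 56.1)]
side [345.6 241. ] 29 [(0.1332, 120.1), (0.1339, 123.7)]
rot [ 0.001 -0.    -0.002] shift [-0.0026 -0.0012  0.0001] f [ 0.5  0.2 -0.1] t 12.05 rel [-0.0108  0.0276  0.1341]
```

Emit:
{"fn": "step_arm", "kwargs": {
  "deltas": [
    [[0,0,0,-0.006,-0.001,0.0,0],[0,0,0,-0.012,-0.001,0.0,0],[0,0,0,-0.019,-0.001,0.0,0],[0,0,0,-0.026,-0.001,0.0005,0],[0,0,0,-0.034,-0.001,0.001,0],[0,0,0,-0.0413,-0.001,0.002,0],[0,0,0,-0.0485,-0.001,0.004,0],[0,0,0,-0.0555,-0.001,0.006,0],[0,0,0,-0.0625,-0.001,0.009,0],[0,0,0,-0.069,-0.001,0.012,0],[0,0,0,-0.0755,-0.001,0.0155,0],[0,0,0,-0.0815,-0.001,0.0195,0],[0,0,0,-0.0875,-0.001,0.024,0],[0,0,0,-0.093,-0.001,0.0286,0],[0,0,0,-0.0985,-0.001,0.034,0],[0,0,0,-0.1033,-0.001,0.039,0],[0,0,0,-0.1087,-0.001,0.046,0],[0,0,0,-0.1087,-0.001,0.046,0]]
  ]
}}

```text
time: 14.3
ee_pos: [0.5537, -0.0165, 0.2516]
eef_rot: [0.571, 0.821, -0.001, -0.0]
ft_force: [-3.0, -1.8, -1.9]
width: 0.0001
grip_force: 1.9
```

```bash
python3 ang.py | egrep "side \[[23]|top \[3|rel"; python3 - <<'E'
from h import *
s=cam("side");a=cv2.resize(s["img"][130:260,230:400],None,fx=4.5,fy=4.5,interpolation=cv2.INTER_CUBIC)
for p in [hub(),hub()+.13*frame()[2],hub()+.137*frame()[2]+.0245*frame()[0]]:
    q=(proj(s,p)-[230,130]+.5)*4.5;cv2.circle(a,tuple(int(x) for x in q),2,(255,0,0),-1)
cv2.imwrite("pics/s3.png",a[:,:,::-1])
E
```

```text
side [302.9 162.7] 27 [(0.1304, -8.5), (0.1259, -11.3)]
side [320.4 214. ] 39 [(0.0355, 115.0), (0.0352, 128.8)]
side [327.6 211.1] 12 [(0.0568, 81.7), (0.0517, 88.4)]
top [313.2 204.5] 116 [(0.1677, -2.4), (0.1314, -2.7)]
rot [-0.002  0.001 -0.003] shift [ 0.1066  0.0007 -0.0471] f [-3.8 -3.6 -1.3] t 14.4 rel [-0.0131 -0.0816  0.087 ]
```

View pics/s3.png

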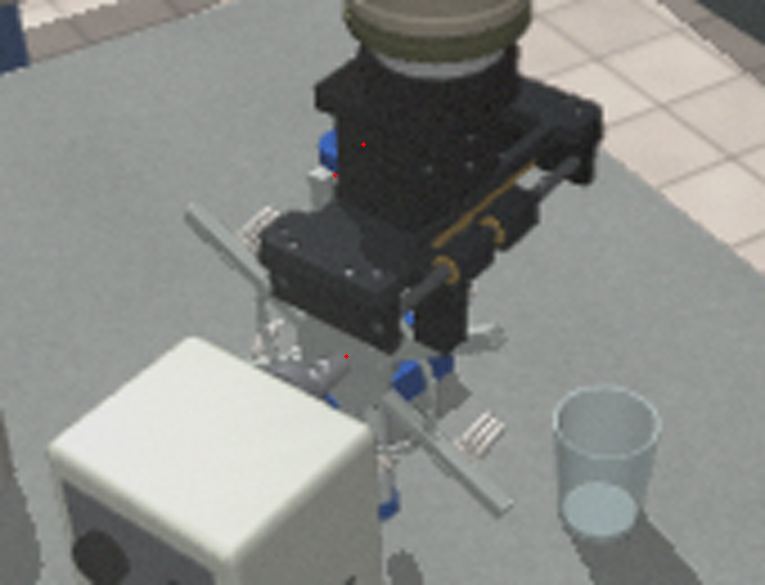

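The side crop shows the wide tube's spoke just left of the vertical mark, (320,180) against (335,175), with the gripper covering part of the cap. The top view puts it about 2.7° short, so I will creep the rest and then lift clear.

Emit:
{"fn": "step_arm", "kwargs": {
  "deltas": [
    [[0,0,0,-0.001,0,0.0015,0],[0,0,0,-0.002,0,0.003,0],[0,0,0,-0.003,0,0.0042,0],[0,0,0,-0.003,0,0.0042,0],[0,0,0,-0.003,0,0.0042,0],[0,0,0,0.004,0,0.004,0],[0,0,0,0.004,0,-0.01,0],[0,0,0,0.004,0,-0.04,0],[0,0,0,0,0,-0.08,0],[0,0,0,-0.02,-0.02,-0.12,0],[0,0,0,-0.06,-0.04,-0.16,0],[0,0,0,-0.11,-0.06,-0.18,0],[0,0,0,-0.16,-0.06,-0.18,0],[0,0,0,-0.2,-0.06,-0.18,0],[0,0,0,-0.2,-0.06,-0.18,0]]
  ]
}}

```text
time: 16.32
ee_pos: [0.5682, -0.2263, 0.4329]
eef_rot: [0.571, 0.821, -0.001, 0.001]
ft_force: [0.2, -0.6, -0.3]
width: 0.0003
grip_force: 0.0
```

```bash
python3 ang.py | egrep "side \[[23]|top \[3|rel"; python3 - <<'E'
from h import *
s=cam("side");t=cam("top")
a=cv2.resize(s["img"][140:240,250:380],None,fx=6,fy=6,interpolation=cv2.INTER_CUBIC)
X,Y,Z=frame();h=hub()
for p in [h]+[h+.13*(np.sin(k*np.pi/3)*Y+np.cos(k*np.pi/3)*Z) for k in range(6)]+[h+.137*Z+.0245*X]:
    q=(proj(s,p)-[250,140]+.5)*6;cv2.circle(a,tuple(int(x) for x in q),2,(255,0,0),-1)
cv2.imwrite("pics/s4.png",a[:,:,::-1])
E
```

```text
side [308.4 163.3] 109 [(0.1345, -0.5), (0.1292, -2.8)]
side [313.  200.4] 21 [(0.0222, 22.7), (0.0143, 14.3)]
side [323.1 201.9] 15 [(0.0529, 52.5), (0.0453, 55.4)]
side [320.2 214.2] 33 [(0.0353, 117.3), (0.0353, 131.2)]
side [327.9 211.7] 7 [(0.0575, 83.5), (0.0526, 90.3)]
top [314.7 204. ] 117 [(0.168, -1.0), (0.1317, -0.9)]
rot [ 0.001  0.001 -0.002] shift [0.3059 0.0596 0.1341] f [ 0.1 -0.1 -0.3] t 16.425 rel [-0.0723 -0.2807  0.2683]
```

View pics/s4.png

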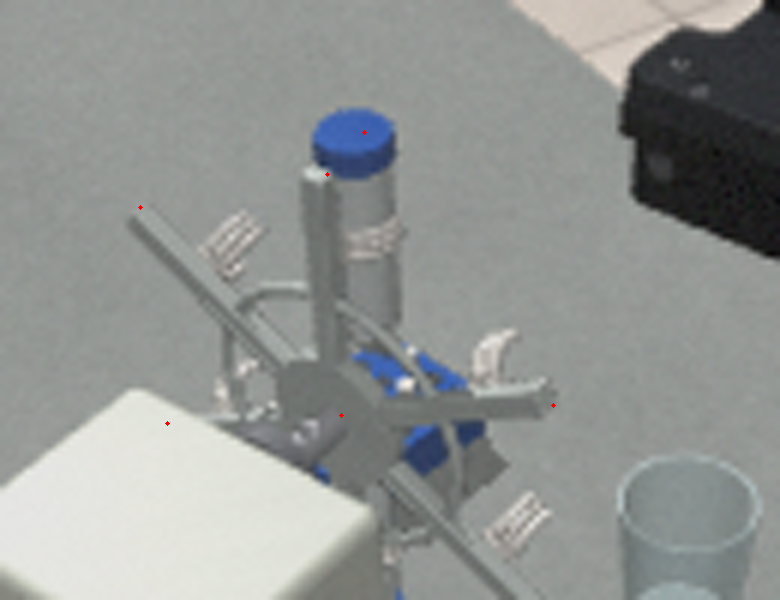

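The side crop shows the wide tube upright with its cap at (354,140). Its spoke's end is at (316,175) against a mark at (327,174), and the ±60° ends suggest it is 1–2° short. I will fit the spoke's edges for a finer angle.

```bash
cat > edge.py <<'E'
from h import *
X,Y,Z=frame();h=hub()
s=cam("side");g=cv2.GaussianBlur(s["img"].mean(2).astype(np.float32),(0,0),.8)
gx=np.gradient(g,axis=1)
def fit(name,x0,x1,v0,v1,d,tilt):
    P=[];
    for v in range(v0,v1):
        xc=x0+(x1-x0)*(v-v0)/(v1-v0);lo=int(round(xc))-3;seg=np.abs(gx[v,lo:lo+7]);i=int(np.argmax(seg))
        if 0<i<6: 
            a,b,c=seg[i-1:i+2];i=i+.5*(a-c)/(a-2*b+c)
        P.append((lo+i,v))
    P=np.array(P);k=np.polyfit(P[:,1],P[:,0],1);res=P[:,0]-np.polyval(k,P[:,1]);ok=abs(res)<.8
    k=np.polyfit(P[ok,1],P[ok,0],1)
    a,b=[rel(onplane(s,np.polyval(k,v),v,h+d*X,X)) for v in(v0,v1)]
    e=a-b;print(name,"n",ok.sum(),len(P),"rms",P[ok,0].std() and np.sqrt(np.mean((P[ok,0]-np.polyval(k,P[ok,1]))**2)).round(2),"q deg",np.degrees(np.arctan2(-e[1],e[2])).round(2),"y",np.round([a[1],b[1]],4))
fit("spoke L",300.7,302.8,172,197,-.005,0)
fit("spoke R",304.7,306.5,172,197,-.005,0)
fit("tube R",315.9,316.6,172,192,.0245,0)
# +-60 spoke ends
E
python3 edge.py
```

```text
spoke L n 25 25 rms 0.1 q deg -2.09 y [0.0108 0.008 ]
spoke R n 18 25 rms 0.23 q deg -1.42 y [-0.0108 -0.0128]
tube R n 15 20 rms 0.16 q deg -1.93 y [-0.0151 -0.0172]
```

```bash
cat >> edge.py <<'E'
fit("housing edge",312.6,314.6,230,262,-.055,0)
E
python3 edge.py | tail -1; python3 - <<'E'
from h import *
delta(-.012,-.070,.160);delta(-.012,-.070,.0612)
E
```

```text
housing edge n 8 32 rms 0.25 q deg 0.47 y [-0.0694 -0.0684]
rot [ 0.001 -0.     0.   ] shift [0.2097 0.0599 0.0863] f [0.  0.  0.9] t 16.625 rel [-0.072  -0.2797  0.2682]
rot [ 0.001 -0.     0.   ] shift [0.2096 0.0598 0.1851] f [0.  0.  0.9] t 16.625 rel [-0.072  -0.2797  0.2682]
```

Emit:
{"fn": "step_arm", "kwargs": {
  "deltas": [
    [[0,0,0,0.05,0.02,0,0],[0,0,0,0.1,0.05,0.01,0],[0,0,0,0.15,0.06,0.03,0],[0,0,0,0.195,0.06,0.06,0],[0,0,0,0.206,0.06,0.09,0],[0,0,0,0.206,0.06,0.125,0],[0,0,0,0.206,0.06,0.155,0],[0,0,0,0.206,0.06,0.173,0],[0,0,0,0.206,0.06,0.18,0],[0,0,0,0.202,0.06,0.182,0],[0,0,0,0.198,0.06,0.184,0],[0,0,0,0.195,0.06,0.1855,0],[0,0,0,0.194,0.06,0.187,0],[0,0,0,0.1935,0.06,0.188,0],[0,0,0,0.1935,0.06,0.188,0],[0,0,0,0.1935,0.06,0.188,0]]
  ]
}}

```text
time: 18.62
ee_pos: [0.5564, -0.0216, 0.2445]
eef_rot: [0.57, 0.822, -0.0, -0.0]
ft_force: [-1.5, 1.5, 0.9]
width: 0.0005
grip_force: 0.9
```

```bash
python3 ang.py | egrep "top \[3|rel";python3 edge.py
```

```text
top [317.9 202.9] 116 [(0.1677, 2.0), (0.1314, 3.1)]
rot [-0.     0.    -0.002] shift [ 0.1126  0.0002 -0.0545] f [-1.8  0.5  1.2] t 18.725 rel [-0.0124 -0.0876  0.0795]
spoke L n 12 25 rms 0.32 q deg 4.91 y [0.0015 0.0085]
spoke R n 1 25 rms 0.0 q deg -51.08 y [ 0.0361 -0.0263]
tube R n 8 20 rms 0.32 q deg 14.92 y [-0.0202 -0.0008]
housing edge n 26 32 rms 0.26 q deg 3.35 y [-0.0721 -0.0647]edge.py:13: RankWarning: Polyfit may be poorly conditioned
  k=np.polyfit(P[ok,1],P[ok,0],1)
```

Emit:
{"fn": "step_arm", "kwargs": {
  "deltas": [
    [[0,0,0,0.006,0,-0.001,0],[0,0,0,0.008,0,-0.02,0],[0,0,0,0.008,0,-0.05,0],[0,0,0,0.008,0,-0.09,0],[0,0,0,0.02,0,-0.13,0],[0,0,0,0.06,0,-0.16,0],[0,0,0,0.11,-0.01,-0.18,0],[0,0,0,0.16,-0.03,-0.18,0],[0,0,0,0.21,-0.05,-0.18,0],[0,0,0,0.26,-0.06,-0.18,0],[0,0,0,0.29,-0.06,-0.18,0],[0,0,0,0.29,-0.06,-0.18,0]]
  ]
}}

```text
time: 20.27
ee_pos: [0.3973, 0.2317, 0.4244]
eef_rot: [0.568, 0.823, 0.0, -0.0]
ft_force: [-0.2, -0.6, -0.3]
width: 0.0003
grip_force: 0.0
```

```bash
sed -i '/housing/d' edge.py; python3 ang.py | egrep "side \[3|top \[3|rel";python3 edge.py; python3 - <<'E'
from h import *
delta(-.012,.068,.160);delta(-.012,.068,.072)
E
```

```text
side [311.4 164.6] 118 [(0.1347, 3.4), (0.129, 1.3)]
side [313.1 200.6] 22 [(0.0218, 23.5), (0.0138, 15.3)]
side [323.9 202.6] 20 [(0.0546, 54.8), (0.0471, 58.0)]
side [319.9 215. ] 28 [(0.0361, 122.9), (0.0369, 136.3)]
top [317.9 202.9] 116 [(0.1677, 2.0), (0.1314, 3.1)]
rot [ 0.     0.    -0.002] shift [-0.1773  0.06    0.1257] f [ 0.5 -0.4 -0.5] t 20.375 rel [-0.0717  0.2024  0.2596]
spoke L n 25 25 rms 0.18 q deg 2.08 y [0.0022 0.0051]
spoke R n 25 25 rms 0.19 q deg 1.05 y [0.0025 0.0039]
tube R n 16 20 rms 0.23 q deg 1.69 y [-0.0216 -0.0197]
rot [ 0.     0.    -0.003] shift [-0.1337  0.06    0.0777] f [1.5 0.2 0.1] t 20.425 rel [-0.0716  0.2019  0.2597]
rot [ 0.     0.    -0.003] shift [-0.1337  0.0599  0.1657] f [1.5 0.2 0.1] t 20.425 rel [-0.0716  0.2019  0.2597]
```

Emit:
{"fn": "step_arm", "kwargs": {
  "deltas": [
    [[0,0,0,-0.05,0.02,0,0],[0,0,0,-0.09,0.04,0.02,0],[0,0,0,-0.125,0.06,0.05,0],[0,0,0,-0.129,0.06,0.09,0],[0,0,0,-0.129,0.06,0.125,0],[0,0,0,-0.129,0.06,0.15,0],[0,0,0,-0.129,0.06,0.162,0],[0,0,0,-0.129,0.06,0.1657,0],[0,0,0,-0.128,0.06,0.1672,0],[0,0,0,-0.127,0.06,0.169,0],[0,0,0,-0.126,0.06,0.171,0],[0,0,0,-0.1247,0.06,0.1725,0],[0,0,0,-0.1247,0.06,0.1725,0],[0,0,0,-0.1247,0.06,0.1725,0]]
  ]
}}

```text
time: 22.18
ee_pos: [0.4986, 0.1335, 0.2521]
eef_rot: [0.57, 0.822, 0.0, 0.0]
ft_force: [-0.0, 0.6, -0.2]
width: 0.0002
grip_force: 0.0
```

```bash
python3 ang.py | egrep "side \[3|top \[3|rel";python3 edge.py
```

```text
side [311.3 164.7] 119 [(0.1345, 3.4), (0.1289, 1.3)]
side [312.9 200.5] 21 [(0.0215, 22.1), (0.0136, 12.8)]
side [323.7 202.5] 21 [(0.0541, 54.4), (0.0466, 57.7)]
side [320. 215.] 30 [(0.0364, 122.3), (0.0372, 135.6)]
top [317.8 203. ] 118 [(0.1671, 1.9), (0.1308, 3.0)]
rot [ 0.    -0.    -0.002] shift [-0.0528  0.0001 -0.0469] f [0.5 0.2 0.6] t 22.275 rel [-0.0119  0.0778  0.0871]
spoke L n 24 25 rms 0.23 q deg 1.95 y [0.0026 0.0053]
spoke R n 18 25 rms 0.18 q deg 0.07 y [0.003 0.003]
tube R n 16 20 rms 0.22 q deg 2.16 y [-0.022  -0.0196]
```

Emit:
{"fn": "step_arm", "kwargs": {
  "deltas": [
    [[0,0,0,0.0005,0,0.0008,0],[0,0,0,0.001,0,0.0017,0],[0,0,0,0.0015,0,0.0025,0],[0,0,0,0.002,0,0.0034,0],[0,0,0,0.002,0,0.0034,0],[0,0,0,0.002,0,0.0034,0]]
  ]
}}

```text
time: 23.08
ee_pos: [0.498, 0.1354, 0.2488]
eef_rot: [0.57, 0.822, 0.0, 0.0]
ft_force: [0.8, -1.5, 2.3]
width: 0.0009
grip_force: 1.2
```

```bash
python3 ang.py | egrep "top \[3|rel";python3 edge.py
```

```text
top [317.4 203.1] 118 [(0.1673, 1.6), (0.1311, 2.5)]
rot [ 0.    -0.    -0.002] shift [-0.0549 -0.     -0.0502] f [ 0.7 -0.1  1.3] t 23.175 rel [-0.0119  0.0799  0.0838]
spoke L n 24 25 rms 0.17 q deg 0.92 y [0.0041 0.0054]
spoke R n 12 25 rms 0.22 q deg -1.16 y [0.0037 0.0021]
tube R n 16 20 rms 0.3 q deg 0.32 y [-0.0203 -0.0199]
```

Emit:
{"fn": "step_arm", "kwargs": {
  "deltas": [
    [[0,0,0,0.0003,0,0.0006,0],[0,0,0,0.0006,0,0.0011,0],[0,0,0,0.001,0,0.0017,0],[0,0,0,0.0013,0,0.0022,0],[0,0,0,0.0013,0,0.0022,0],[0,0,0,0.0013,0,0.0022,0]]
  ]
}}

```text
time: 23.98
ee_pos: [0.4973, 0.1367, 0.2464]
eef_rot: [0.57, 0.822, 0.0, -0.0]
ft_force: [0.9, -0.9, 2.0]
width: 0.0004
grip_force: 1.0
```

```bash
python3 ang.py | egrep "top \[3|rel";python3 edge.py;python3 edge.py
```

```text
top [316.3 203.4] 116 [(0.1682, 0.5), (0.1319, 1.1)]
rot [-0.    -0.    -0.002] shift [-0.0562  0.0001 -0.0526] f [0.5 0.3 2.2] t 24.075 rel [-0.012   0.0813  0.0814]
spoke L n 25 25 rms 0.2 q deg 0.15 y [0.0069 0.0071]
spoke R n 10 25 rms 0.34 q deg 4.03 y [-0.0146 -0.009 ]
tube R n 15 20 rms 0.14 q deg -0.2 y [-0.0183 -0.0185]
spoke L n 25 25 rms 0.18 q deg 0.14 y [0.0068 0.007 ]
spoke R n 6 25 rms 0.06 q deg 4.81 y [-0.0144 -0.0076]
tube R n 16 20 rms 0.3 q deg -0.71 y [-0.0178 -0.0186]
```

Emit:
{"fn": "step_arm", "kwargs": {
  "deltas": [
    [[0,0,0,-0.002,0,-0.003,0],[0,0,0,-0.005,0,-0.008,0],[0,0,0,-0.007,0,-0.03,0],[0,0,0,-0.007,0,-0.07,0],[0,0,0,-0.005,-0.01,-0.11,0],[0,0,0,0.02,-0.03,-0.15,0],[0,0,0,0.07,-0.05,-0.18,0],[0,0,0,0.12,-0.06,-0.18,0],[0,0,0,0.12,-0.06,-0.18,0],[0,0,0,0.12,-0.06,-0.18,0]]
  ]
}}

```text
time: 25.42
ee_pos: [0.3994, 0.2273, 0.4264]
eef_rot: [0.57, 0.822, -0.0, 0.0]
ft_force: [0.6, 0.4, 0.4]
width: 0.0001
grip_force: 0.0
```

```bash
python3 ang.py | egrep "top \[3|rel";python3 edge.py; python3 - <<'E'
from h import *
s=cam("side");t=cam("top")
a=cv2.resize(s["img"][140:290,200:400],(800,600),interpolation=cv2.INTER_CUBIC);cv2.imwrite("pics/fin.png",a[:,:,::-1])
E
```

```text
top [316.3 203.4] 115 [(0.1683, 0.5), (0.132, 1.2)]
rot [-0.     0.    -0.004] shift [-0.1747  0.0603  0.1274] f [-0.1 -0.8 -0.6] t 25.525 rel [-0.0715  0.2     0.2614]
spoke L n 25 25 rms 0.17 q deg -0.04 y [0.0067 0.0066]
spoke R n 7 25 rms 0.26 q deg 13.52 y [-0.0155  0.0058]
tube R n 15 20 rms 0.13 q deg -0.08 y [-0.0183 -0.0184]
```

View pics/fin.png

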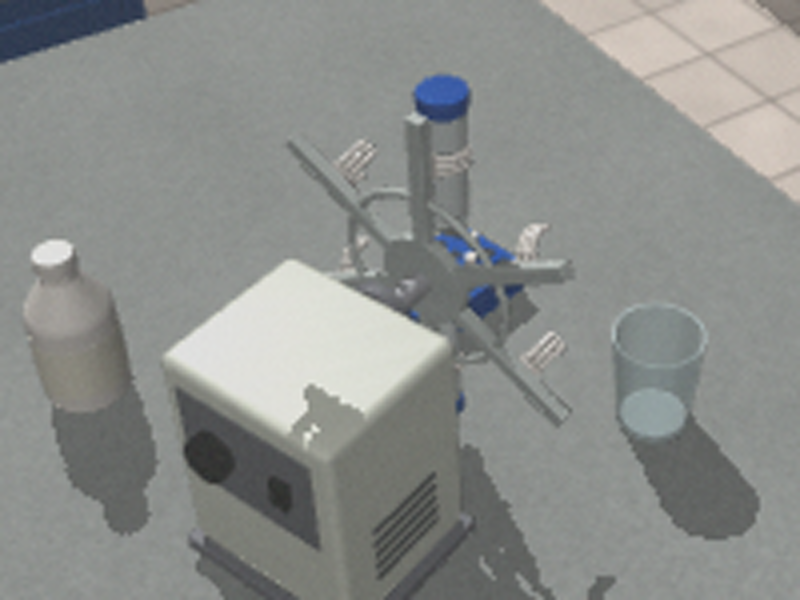

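The final side crop shows the wide tube upright, cap on top at (442,95). The spoke and tube edges measure within 0.1° of vertical, and the top view about 1°. The bottle, beaker and housing are where they were, and the hand is clear.

```bash
python3 -c "
from bench import r
print(r.close_job())"
```

```text
the job is handed in; nothing more can be done
None
```

The wide tube now points straight up with its cap on top (spoke and tube edges within 0.1° of vertical in the side view, about 1° by the top view), after pushing the spokes and one small push back to correct an overshoot; the hand is clear and the job was handed in at about 25.5 s.

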